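# Set the drilling jig's cover over its stop pin and hold it down

## Task

Pick the drill-guide cover up by its wooden grip and lay it on the drilling jig, square against the aluminium fence, then slide it along until it drops over the jig's stop pin and sits down flat on both rails, its grip over the rail with the aluminium track. Press it firmly down (about 15 N) without slamming it, and finish still holding the grip and pressing, ready for a workmate to drill; leave the batten and everything else on the bench where it is.

Things in the scene. Friction and masses are not known exactly. Their poses are not given: they have to be found in the camera images.
- cover: The jig cover: loose dark plywood plate 150 x 150 x 18 mm, 0.3 to 0.55 kg, lying underside down on the bench. Origin: centre of the underside, z up. On top are the pale grip (at x = -45 mm) and two steel drill bushes, 22 mm across and 5 mm proud, at x = +11, y = +-40 mm. Its edge at x = +75 mm goes to the jig's fence. Centre of mass: about x = -7 mm.
- cover_grip (a point): Centre of the cover's grip: a wooden block 60 mm long (cover x), 30 mm wide (cover y), 40 mm high, standing on the plate's top. This point is at cover x = -45, y = 0, z = 38 mm (block from z = 18 to 58 mm). Pinch it across y.
- cover_hole (a point): Mouth of the blind round hole in the cover's underside, right below the grip's centre: cover x = -45, y = 0, z = 0. 15 mm in diameter, 12 mm deep, 2 mm chamfer; not to be seen from above. Within some 3 mm of the pin it starts to sink when borne down on with about 6 N; pressed hard elsewhere the plate may tip a little in the grip.
- jig: The drilling jig, fixed: plywood base with two pale rails along y (-120 to +120 mm), tops at z = 45 mm: near rail x = -75 to -15, batten's channel, far rail x = 37 to 91 mm. Origin on the bench, z up. Seated, the cover has its axes parallel to the jig's and its origin at jig x = 0, z = 45 mm, y = the pin's y; while it rides on the pin it stands 9 mm higher there.
- jig_track (a point): Middle of the aluminium T-track on the near rail: jig x = -45, y = 0, z = 45 mm. The stop pin is locked in this track (jig x = -45 mm), anywhere from jig y = -25 to +25 mm: its place is not reported; see it before it is covered, or feel for it. Rigid steel pin, 12 mm in diameter, 2.5 mm bevel at its nose, 9 mm high (top at z = 54 mm).
- jig_fence (a point): Middle of the aluminium fence's face (jig x = +75.7, y = 0, z = 55 mm). The fence stands 20 mm above the far rail, along jig y, its face towards the near rail. With the pin centred in the hole the cover's edge is 0.7 mm short of it.
- batten: Wooden batten 45 x 250 x 24 mm lying loose in the jig's channel against the dark stop at its +y end, its top 3 mm below the rails (the cover does not touch it). Origin: centre of the underside. Leave it there.
- drill: Bystander: blue and black cordless drill lying on its side, 62 mm high; it spans x = -70 to +172 mm (bit at +x) and y = -103 to +103 mm (battery at +y) of its origin on the bench.
- tape: Bystander: yellow tape measure, 74 x 36 x 62 mm. Origin: centre of the underside.
- tray: Bystander: red tray of screws, 150 x 100 x 36 mm. Origin: centre of the underside.
- glue: Bystander: white glue bottle, 58 mm in diameter, 140 mm high. Origin: centre of the underside.
- square: Bystander: try square lying flat, wooden stock 22 x 125 x 18 mm about the origin (underside), steel blade 40 mm wide reaching to x = +165 mm.
- hammer: Bystander: hammer lying flat, 290 mm long along x, head at +x. Origin: below its middle.
- offcut: Bystander: wooden offcut 45 x 110 x 24 mm. Origin: centre of the underside.

How it is judged:
By the outcome, as a careful person would: the job done as asked, in the order asked, and still so for the second after the job is handed in, while the arm keeps its last pose, push and grip.
It also fails if it takes over 58 s, if anything falls off the work surface, if the arm or the gripper's body presses on something with over 40 N, if the wrist force passes 120 N, or if a joint passes its speed limit or range.

## Robot

A 7-joint arm with a two-finger parallel gripper is mounted at the origin on the work surface. World frame = base frame: x ahead of the robot, y to its left, z up, the work surface at z = 0. Lengths are in m, angles in rad, forces in N, time in s.
With the tool pointing down it reaches from about 0.425 to 0.875 m from the base axis. Payload 4.7 kg.
Tool frame: the origin (TCP) lies at the very end of the fingers, on their centre line; the grasp point (between the pads) lies 19 mm behind it; z points along the fingers, y is the line along which they close (so a half turn about z gives the same grasp; the last joint's range is limited). The gripper opens to 87 mm and grips with 3 to 60 N. Pads are 19 mm wide; open, the fingers measure 117 mm over their backs; the gripper's body (75 mm by 190 mm) begins 51 mm behind the grasp point.
Start: joints at [1.121, 0.321, -0.07, 1.45, 0.023, 1.371, -0.057], TCP at [0.291, -0.581, 0.223] pointing down, gripper open.
Joint ranges: [-2.86, 2.86], [-0.3, 2.09], [-1.38, 1.24], [0.06, 2.45], [-1.56, 4.7], [0.09, 2.05], [-2.69, 2.69]. Speed limits (rad/s): [2.57, 2.57, 3.14, 3.14, 3.14, 3.14, 3.14].

## Interface

Orientations are given as a rotation vector (axis times angle).
In Python, from rig import r gives the robot as it stands. The module is installed in compiled form; this text tells all that it offers.
- The arm moves only by the tool apply_moves, never from a script. Its argument "plan" is a list of rows, each a list of 7 numbers: the closure, from -1 (fully open) to 1 (shut), then the shift along the tool's x, y, z in m, then the turn, a rotation vector about the tool's x, y, z in degrees. In form: [[gripper, tx, ty, tz, ax, ay, az], ...]. A call has 1 to 12 rows; each row is the pose to reach, as a shift and turn from the pose commanded when the call began, along the tool's axes at that moment; what a row does not reach only later rows make up. A row lasts 1/10 s, in which the tool goes at most 50 mm and 8.59 degrees, less where a joint would pass 70% of its speed; a pose out of reach is approached as far as the arm can. A call with a gripper value outside its range is refused whole. The fingers move at their own pace and stop on an object; "force" is the grip in N (left out, the last holds). Time passes only in rows, so rows that repeat a pose let the fingers close. It gives the time, the measured TCP pose, the force, the opening and the grip force at its end, in the units of the state.
- r.observe(): the state, without advancing time (a new reading comes with each control period).
- r.grab_frame(name): name is "scene" or "top"; returns (picture, depth): 480x640x3 uint8, red, green, blue; 480x640 float32, m along the optical axis (not along the pixel's ray), 0 where there is no reading.
- r.get_calibration(name): a dict with "intrinsics" (3x3 intrinsics, pixels), "k1" (the pictures are not rectified: a ray, as slopes to the right and down, at radius r is drawn at 1 + k1 r^2 times it, then the intrinsics apply), "R" (3x3) and "t" (3): a world point X has camera coordinates R X + t. Camera axes: x right, y down, z forward; pixel columns grow to the right and rows downward; lengths in m; the calibration is good to about 2 mm. A picture is of the moment at which its call begins. get_calibration takes no time and is no camera call.
- r.sign_off(): hands the job in; it is judged then, once.
The state is a dict: "time_s": time; "qpos": joint angles; "qvel": joint speeds; "effort": joint torques, N m; "eef_pos": TCP position; "ee_rot": TCP orientation; "ft_force": force on the tool from outside, world axes, zero at the start; "moment": the same for the moment, N m; "width": finger opening in m; "gripper_force": force on a finger pad.
Only numpy, scipy, OpenCV 4.12 (cv2) and the standard library are available. Lean on these libraries where they do the work, as an engineer would, in place of code of your own. Each camera call takes 0.05 s, during which the arm holds its last target. There are 200 camera calls.

## Working session

There is one attempt and no reset: what is moved stays moved. The work goes in short steps, Python scripts to look and compute and a tool call to move; the robot and the scene stay as the last step left them, time stands still between calls to the robot, and variables do not carry over. Pictures are saved under pics/ and viewed, at most 10 in all, crops included, and the job is handed in when it is done.

Besides the shell and the picture viewer there is one more tool, called after "Call:" in YAML: its name, and indented under it one key for each argument. apply_moves: Moves the arm, as the interface text tells. Its arguments: {"type":"object","properties":{"plan":{"type":"array","items":{"type":"array","items":{"type":"number"}}},"force":{"type":"number"}},"required":["plan"]}

```bash
mkdir -p pics; cat > h.py <<'E'
import numpy as np, cv2
from rig import r
def grab(n):
    p,d=r.grab_frame(n); np.savez(f'{n}.npz',p=p,d=d); return p,d
def cloud(n,d):
    c=r.get_calibration(n);K=np.array(c['intrinsics'],float);k=c['k1']
    v,u=np.mgrid[0:480,0:640].astype(float)
    xd=(u-K[0,2])/K[0,0]; yd=(v-K[1,2])/K[1,1]
    x,y=xd.copy(),yd.copy()
    for _ in range(20):
        s=1+k*(x*x+y*y); x=xd/s;y=yd/s
    P=np.dstack([x*d,y*d,d]); R=np.array(c['R']);t=np.array(c['t'])
    return (P-t)@R   # R^T (P-t)
E
python3 - <<'E'
from h import *
for n in('scene','top'):
    p,d=grab(n); cv2.imwrite(f'pics/{n}0.png',p[:,:,::-1])
    c=r.get_calibration(n); print(n,np.round(-np.array(c['R']).T@c['t'],3),c['k1'],c['intrinsics'][0][0])
s=r.observe();print(s['time_s'],s['eef_pos'],s['ee_rot'],s['ft_force'],s['width'])
E
```

```text
scene [ 0.875 -0.59   0.945] -0.09531931620228408 467.78387865746936
top [0.277 0.006 1.382] 0.027505450519977746 575.1829405539683
0.1 [ 0.29052939 -0.58089359  0.22155279] [-3.05582609e+00 -7.21795773e-01  7.98849413e-04] [-0.39732078  0.0934147  -0.81524611] 0.08718593068357886
```

View pics/top0.png

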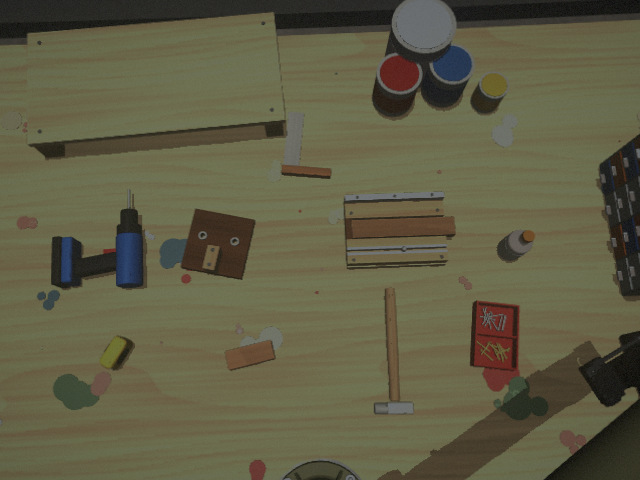

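View pics/scene0.png

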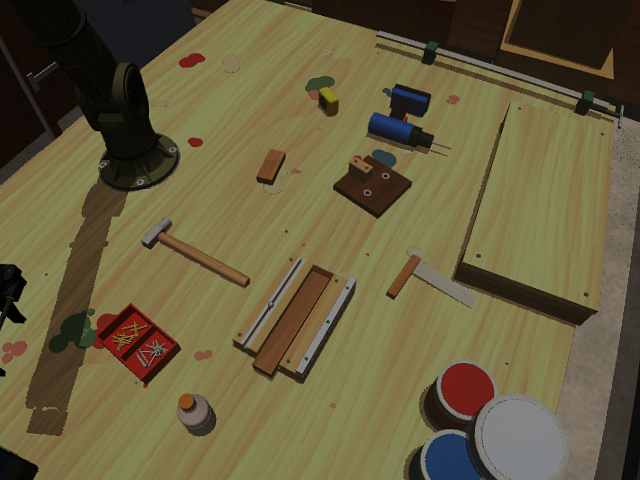

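The top view shows the cover at about (218,244) with its grip at (211,257), and the jig at about (396,230). Its track is near row 248 and its fence near row 196. There's a possible pin at about (404,248) in top and (270,303) in scene. I'll zoom in and measure.

```bash
python3 - <<'E'
from h import *
z=np.load('top.npz');p=z['p'];z2=np.load('scene.npz')['p']
a=cv2.resize(p[185:285,335:465],None,fx=4,fy=4,interpolation=3); b=cv2.resize(p[200:290,175:265],(400,400),interpolation=3)
c=cv2.resize(z2[250:385,225:365],None,fx=0,fy=0,dsize=(207,200))
im=np.zeros((600,800,3),np.uint8)
a=cv2.resize(p[185:275,340:460],(520,390),interpolation=3); b=cv2.resize(p[205:283,178:260],(280,266),interpolation=3)
c=cv2.resize(z2[250:320,230:320],(270,210),interpolation=3)
im[:390,:520]=a; im[:266,520:]=b; im[390:,:270]=c
im=np.clip(im*1.5,0,255).astype(np.uint8); cv2.imwrite('pics/zoom.png',im[:,:,::-1])
W=cloud('top',z['d'])
for n,(u,v) in dict(griptop=(211,257),plate=(235,262),bushL=(202,235),bushR=(234,241),track=(380,249),pin=(404,248),rail=(370,210),fence=(400,196),bench=(320,300)).items(): print(n,np.round(W[v,u],4))
m=(W[...,2]>.012)&(W[...,2]<.03);m[:195]=0;m[290:]=0;m[:,:175]=0;m[:,265:]=0
print(m.sum(),cv2.minAreaRect((W[m][:,:2]*1000).astype(np.float32)))
g=(W[...,2]>.048)&(W[...,2]<.066);g[:240]=0;g[280:]=0;g[:,:190]=0;g[:,230:]=0
print(g.sum(),W[g].mean(0),cv2.minAreaRect((W[g][:,:2]*1000).astype(np.float32)))
E
```

```text
Traceback (most recent call last):
cv2.error: OpenCV(4.12.0) :-1: error: (-5:Bad argument) in function 'resize'
> Overload resolution failed:
>  - argument for resize() given by name ('dsize') and position (2)
>  - argument for resize() given by name ('dsize') and position (2)
```

```bash
python3 - <<'E'
from h import *
z=np.load('top.npz');p=z['p'];z2=np.load('scene.npz')['p']
im=np.zeros((600,800,3),np.uint8)
im[:390,:520]=cv2.resize(p[185:275,340:460],(520,390),interpolation=3); im[:266,520:]=cv2.resize(p[205:283,178:260],(280,266),interpolation=3)
im[390:,:270]=cv2.resize(z2[250:320,230:320],(270,210),interpolation=3)
im=np.clip(im*1.5,0,255).astype(np.uint8); cv2.imwrite('pics/zoom.png',im[:,:,::-1])
W=cloud('top',z['d'])
for n,(u,v) in dict(griptop=(211,257),plate=(235,262),bushL=(202,235),bushR=(234,241),track=(380,249),pin=(404,248),rail=(370,210),fence=(400,196),bench=(320,300)).items(): print(n,np.round(W[v,u],4))
m=(W[...,2]>.012)&(W[...,2]<.03);m[:195]=0;m[290:]=0;m[:,:175]=0;m[:,265:]=0
print(m.sum(),cv2.minAreaRect((W[m][:,:2]*1000).astype(np.float32)))
g=(W[...,2]>.048)&(W[...,2]<.066);g[:240]=0;g[280:]=0;g[:,:190]=0;g[:,230:]=0
print(g.sum(),W[g].mean(0),cv2.minAreaRect((W[g][:,:2]*1000).astype(np.float32)))
E
```

```text
griptop [0.5812 0.2295 0.0543]
plate [0.5756 0.1784 0.0127]
bushL [0.6501 0.2601 0.0019]
bushR [0.6301 0.181  0.0056]
track [ 0.5858 -0.1729  0.0379]
pin [ 0.5813 -0.2275  0.0561]
rail [ 0.6832 -0.1552  0.0421]
fence [ 0.7097 -0.228   0.0597]
bench [ 4.749e-01 -2.350e-02 -2.000e-04]
3227 ((625.2796630859375, 219.7999267578125), (153.3125, 151.92369079589844), 76.5388412475586)
329 [0.57993339 0.22866577 0.05659404] ((581.1180419921875, 230.135498046875), (32.77177810668945, 60.85747146606445), 76.87584686279297)
```

View pics/zoom.png

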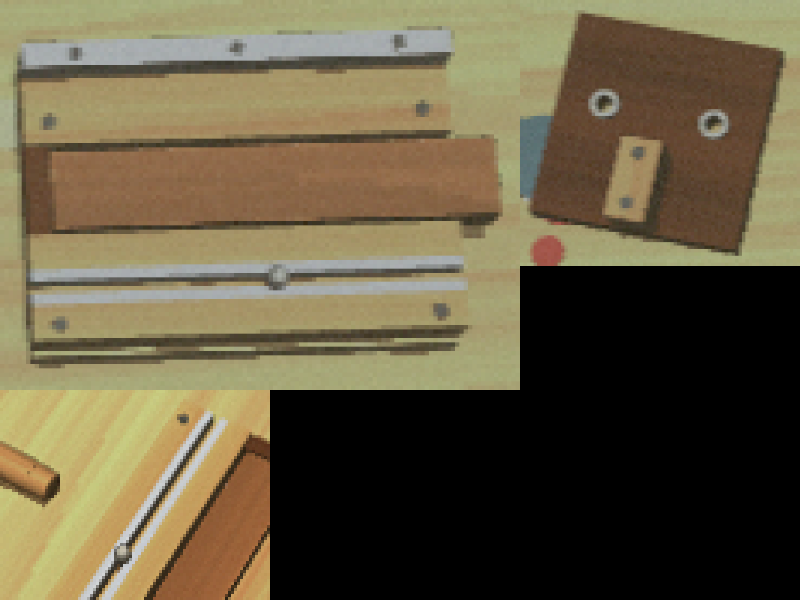

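```bash
cat >> h.py <<'E'
def ray(n,u,v,z):
    c=r.get_calibration(n);K=np.array(c['intrinsics'],float);k=c['k1']
    q=cv2.undistortPoints(np.array([[[u,v]]],float),K,np.array([k,0,0,0.]))[0,0]
    R=np.array(c['R']);t=np.array(c['t']);C=-R.T@t;d=R.T@np.array([q[0],q[1],1]);return C+d*(z-C[2])/d[2]
E
python3 - <<'E'
from h import *
A=lambda x,y:(340+x*120/520-.5,185+y*90/390-.5)
B=lambda x,y:(178+(x-520)*82/280-.5,205+y*78/266-.5)
S=lambda x,y:(230+x/3-.5,250+(y-390)/3-.5)
T=lambda n,q,z:print(n,np.round(ray('top',*q,z)[:2],4)) or ray('top',*q,z)
a=T('fenceL',A(22,67),.065);b=T('fenceR',A(452,54),.065);print('ang',np.degrees(np.arctan2(*(a-b)[:2])))
a=T('trL',A(29,288.5),.045);b=T('trR',A(464.5,276),.045);print('ang',np.degrees(np.arctan2(*(a-b)[:2])),'mid',(a+b)/2)
T('sc',A(236.5,46),.065)
for q in [(75,53),(236.5,47),(398,41)]:T('fscrew',A(*q),.065)
for q in [(49,121),(421,108),(60,324),(441,311)]:T('rscrew',A(*q),.045)
T('pin',A(278.5,276),.054);print('pin scene',ray('scene',*S(123,551),.054))
e=T('bushL',B(603,103),.023);f=T('bushR',B(713,124),.023);print('ang',np.degrees(np.arctan2(*(e-f)[:2])),np.linalg.norm(e-f))
T('grip',B(633,180),.058)
for q in[(580,13),(784,50),(740,253),(531,213)]:T('corner',B(*q),.018)
E
```

```text
fenceL [ 0.7042 -0.0932]
fenceR [ 0.7007 -0.332 ]
ang 0.8598906017538522
trL [ 0.5828 -0.0909]
trR [ 0.5787 -0.3312]
ang 0.9814805819897628 mid [ 0.58073638 -0.21107607  0.045     ]
sc [ 0.7109 -0.213 ]
fscrew [ 0.711  -0.1231]
fscrew [ 0.7103 -0.213 ]
fscrew [ 0.7096 -0.3029]
rscrew [ 0.6784 -0.1079]
rscrew [ 0.6762 -0.3167]
rscrew [ 0.562  -0.1067]
rscrew [ 0.5596 -0.3163]
pin [ 0.5814 -0.2273]
pin scene [ 0.58151865 -0.22721156  0.054     ]
bushL [0.6451 0.2567]
bushR [0.626  0.1787]
ang 13.764574403660285 0.08032263337333596
grip [0.5798 0.2298]
corner [0.7148 0.274 ]
corner [0.6801 0.1274]
corner [0.5326 0.1618]
corner [0.5684 0.3084]
```

```bash
cat >> h.py <<'E'
from scipy.spatial.transform import Rotation as Ro
def goal(x,y,z,yaw,pitch=0):
    "tool x at world yaw (deg), z down; -> shift (mm) and turn (deg) in tool axes"
    s=r.observe();R0=Ro.from_rotvec(s['ee_rot']);R1=Ro.from_euler('z',yaw,degrees=True)*Ro.from_euler('y',pitch,degrees=True)*Ro.from_euler('x',180,degrees=True)
    print('shift mm',np.round(R0.inv().apply(np.array([x,y,z])-s['eef_pos'])*1000,1),'turn',np.round((R0.inv()*R1).as_rotvec(degrees=True),2))
def st():
    s=r.observe();Rm=Ro.from_rotvec(s['ee_rot']);X=Rm.apply([1,0,0]);Z=Rm.apply([0,0,1])
    print('t',round(s['time_s'],2),'pos',np.round(np.array(s['eef_pos'])*1000,1),'yaw',round(np.degrees(np.arctan2(X[1],X[0])),2),'xtilt',round(np.degrees(X[2]),2),'Z',np.round(Z,3),'F',np.round(s['ft_force'],1),'M',np.round(s['moment'],2),'w',round(s['width']*1000,1),'g',np.round(s['gripper_force'],1))
E
python3 -c "
from h import *
st();goal(.580,.2298,.14,-13.3)"
```

```text
t 0.1 pos [ 290.5 -580.9  221.6] yaw 26.58 xtilt -0.01 Z [-0.001  0.002 -1.   ] F [-0.4  0.1 -0.8] M [0.03 0.01 0.03] w 87.2 g 0.0
shift mm [ 621.6 -595.3   82.5] turn [-0.09  0.04 39.88]
```

Call:
apply_moves:
  plan:
    - [-1,100,0,0,0,0,0]

```text
time_s: 0.2
eef_pos: [0.3265, -0.5642, 0.2218]
ee_rot: [3.061, 0.7, -0.011]
ft_force: [-0.3, -1.2, 0.1]
width: 0.0869
gripper_force: 0.0
```

I put millimetres where the move takes metres. The 50 mm per-row cap kept it harmless, so I'll recompute from here.

```bash
python3 -c "
from h import *
st();goal(.580,.2298,.15,-13.3)"
```

```text
t 0.2 pos [ 326.5 -564.2  221.8] yaw 25.76 xtilt -0.41 Z [-0.007 -0.003 -1.   ] F [-0.3 -1.2  0.1] M [-0.08 -0.   -0.02] w 86.9 g 0.0
shift mm [ 573.9 -604.9   68. ] turn [ 0.12  0.4  39.06]
```

Call:
apply_moves:
  plan:
    - [-1,0.57,-0.6,0.05,0,0,39]
    - [-1,0.57,-0.6,0.05,0,0,39]
    - [-1,0.57,-0.6,0.05,0,0,39]
    - [-1,0.57,-0.6,0.05,0,0,39]
    - [-1,0.57,-0.6,0.05,0,0,39]
    - [-1,0.57,-0.6,0.05,0,0,39]
    - [-1,0.57,-0.6,0.05,0,0,39]
    - [-1,0.57,-0.6,0.05,0,0,39]
    - [-1,0.57,-0.6,0.05,0,0,39]
    - [-1,0.57,-0.6,0.05,0,0,39]
    - [-1,0.57,-0.6,0.05,0,0,39]
    - [-1,0.57,-0.6,0.05,0,0,39]

```text
time_s: 1.4
eef_pos: [0.5094, 0.0131, 0.1863]
ee_rot: [3.123, -0.34, 0.0]
ft_force: [1.3, -0.9, -0.1]
width: 0.0867
gripper_force: 0.0
```

```bash
python3 -c "
from h import *
st();goal(.580,.2298,.12,-13.3)"
```

```text
t 1.4 pos [509.4  13.1 186.3] yaw -12.44 xtilt 0.01 Z [ 0. -0. -1.] F [ 1.3 -0.9 -0.1] M [ 0.01 -0.04  0.02] w 86.7 g 0.0
shift mm [  22.3 -226.8   66.2] turn [ 0.03 -0.01  0.86]
```

Call:
apply_moves:
  plan:
    - [-1,0.022,-0.227,0.05,0,0,0.8]
    - [-1,0.022,-0.227,0.066,0,0,0.8]
    - [-1,0.022,-0.227,0.066,0,0,0.8]
    - [-1,0.022,-0.227,0.066,0,0,0.8]
    - [-1,0.022,-0.227,0.066,0,0,0.8]
    - [-1,0.022,-0.227,0.066,0,0,0.8]
    - [-1,0.022,-0.227,0.066,0,0,0.8]
    - [-1,0.022,-0.227,0.066,0,0,0.8]
    - [-1,0.022,-0.227,0.066,0,0,0.8]

```text
time_s: 2.3
eef_pos: [0.5803, 0.2262, 0.121]
ee_rot: [3.119, -0.366, 0.002]
ft_force: [0.3, 0.5, -0.1]
width: 0.0871
gripper_force: 0.0
```

```bash
python3 -c "
from h import *
st();goal(.580,.2298,.022,-13.3)"
```

```text
t 2.3 pos [580.3 226.2 121. ] yaw -13.38 xtilt 0.07 Z [ 0.001 -0.001 -1.   ] F [ 0.3  0.5 -0.1] M [ 0.02  0.03 -0.04] w 87.1 g 0.0
shift mm [-1.2 -3.5 99. ] turn [ 0.05 -0.07 -0.08]
```

Call:
apply_moves:
  plan:
    - [-1,-0.001,-0.0035,0.05,0,0,0]
    - [-1,-0.001,-0.0035,0.08,0,0,0]
    - [-1,-0.001,-0.0035,0.098,0,0,0]
    - [-1,-0.001,-0.0035,0.098,0,0,0]
    - [1,-0.001,-0.0035,0.098,0,0,0]
    - [1,-0.001,-0.0035,0.098,0,0,0]
    - [1,-0.001,-0.0035,0.098,0,0,0]
    - [1,-0.001,-0.0035,0.098,0,0,0]
    - [1,-0.001,-0.0035,0.098,0,0,0]
    - [1,-0.001,-0.0035,0.098,0,0,0]
  force: 35

```text
time_s: 3.3
eef_pos: [0.5796, 0.2319, 0.0227]
ee_rot: [3.121, -0.362, 0.0]
ft_force: [0.7, -0.2, 0.0]
width: 0.0472
gripper_force: 0.0
```

```bash
python3 -c "
from h import *
st()"
```

```text
t 3.3 pos [579.6 231.9  22.7] yaw -13.22 xtilt 0.01 Z [ 0. -0. -1.] F [ 0.7 -0.2  0. ] M [ 0.07  0.   -0.03] w 47.2 g 0.0
```

Call:
apply_moves:
  plan:
    - [1,0,0,0,0,0,0]
    - [1,0,0,0,0,0,0]
    - [1,0,0,0,0,0,0]
    - [1,0,0,0,0,0,0]
    - [1,0,0,0,0,0,0]
    - [1,0,0,0,0,0,0]
    - [1,0,0,0,0,0,0]
    - [1,0,0,0,0,0,0]

```text
time_s: 4.1
eef_pos: [0.5794, 0.2313, 0.0224]
ee_rot: [3.12, -0.362, -0.001]
ft_force: [-1.6, -3.6, 3.0]
width: 0.03
gripper_force: 34.9
```

```bash
python3 -c "
from h import *
st()"
```

```text
t 4.1 pos [579.4 231.3  22.4] yaw -13.24 xtilt -0.02 Z [-0.001 -0.001 -1.   ] F [-1.6 -3.6  3. ] M [-0.74  0.45 -0.09] w 30.0 g 34.9
```

Call:
apply_moves:
  plan:
    - [1,0,0,-0.01,0,0,0]
    - [1,0,0,-0.03,0,0,0]
    - [1,0,0,-0.06,0,0,0]
    - [1,0,0,-0.09,0,0,0]
    - [1,0,0,-0.12,0,0,0]
    - [1,0,0,-0.12,0,0,0]
    - [1,0,0,-0.12,0,0,0]
    - [1,0,0,-0.12,0,0,0]

```text
time_s: 4.9
eef_pos: [0.5781, 0.2313, 0.1401]
ee_rot: [3.119, -0.361, -0.006]
ft_force: [-0.2, 0.3, -6.2]
width: 0.0297
gripper_force: 34.9
```

```bash
python3 - <<'E'
from h import *
st()
# target: cover yaw -0.8; pin at (.5814,-.2273); start 20 mm to +y
goal(.5815,-.205,.125,-.8)
p,d=grab('scene');cv2.imwrite('pics/lift.png',p[40:300,250:640,::-1])
E
```

```text
t 4.9 pos [578.1 231.3 140.1] yaw -13.21 xtilt -0.19 Z [-0.004 -0.001 -1.   ] F [-0.2  0.3 -6.2] M [ 0.06  0.27 -0.03] w 29.7 g 34.9
shift mm [103.1 424.   15.6] turn [  0.09   0.2  -12.41]
```

View pics/lift.png

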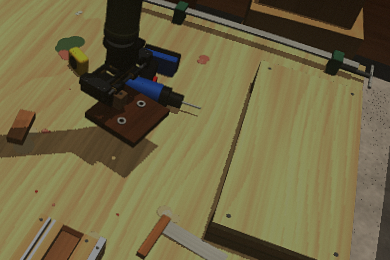

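The cover hangs level in the grip: width 29.7 mm, and about 5–6 N of weight. In the crop it's at about (127,118), clear of the drill. Next I'll carry it above the jig.

Call:
apply_moves:
  plan:
    - [1,0.007,0.03,0,0,0,-1]
    - [1,0.017,0.07,0,0,0,-2]
    - [1,0.027,0.11,0,0,0,-4]
    - [1,0.036,0.15,0,0,0,-6]
    - [1,0.046,0.19,0,0,0,-8]
    - [1,0.056,0.23,0,0,0,-9]
    - [1,0.066,0.27,0,0,0,-10]
    - [1,0.076,0.31,0,0,0,-11]
    - [1,0.085,0.35,0,0,0,-12]
    - [1,0.092,0.39,0,0,0,-12.4]
    - [1,0.096,0.41,0,0,0,-12.4]
    - [1,0.098,0.423,0.005,0,0,-12.4]

```text
time_s: 6.15
eef_pos: [0.5771, -0.2054, 0.136]
ee_rot: [3.141, -0.028, -0.003]
ft_force: [0.3, 0.3, -5.5]
width: 0.0298
gripper_force: 34.9
```

Call:
apply_moves:
  plan:
    - [1,0,0,0,0,0,0]
    - [1,0,0,0,0,0,0]
    - [1,0,0,0,0,0,0]
    - [1,0,0,0,0,0,0]
    - [1,0,0,0,0,0,0]

```text
time_s: 6.65
eef_pos: [0.5786, -0.2011, 0.1378]
ee_rot: [3.141, -0.02, 0.001]
ft_force: [0.4, -0.6, -5.3]
width: 0.0298
gripper_force: 34.9
```

```bash
python3 - <<'E'
from h import *
st(); goal(.5755,-.205,.085,-.8)
p,d=grab('top');cv2.imwrite('pics/over.png',cv2.resize(p[150:300,320:480,::-1],(640,600),interpolation=3))
W=cloud('top',d)
s=r.observe()['eef_pos']
m=(W[...,2]>s[2]-.015)&(W[...,2]<s[2]+.008)&(W[...,0]>s[0]+.06)&(W[...,0]<s[0]+.125)&(abs(W[...,1]-s[1])<.07)
Q=W[m];A=np.c_[Q[:,0]-s[0]-.045,Q[:,1]-s[1],np.ones(len(Q))];c=np.linalg.lstsq(A,Q[:,2],rcond=None)[0];print(m.sum(),'slope deg x,y',np.degrees(c[:2]),'z-tcp',c[2]-s[2])
q=(W[...,2]>s[2]-.02)&(W[...,2]<s[2]+.01)&(abs(W[...,0]-s[0]-.045)<.11)&(abs(W[...,1]-s[1])<.1)
print(q.sum(),cv2.minAreaRect((W[q][:,:2]*1000).astype(np.float32)))
E
```

```text
t 6.65 pos [ 578.6 -201.1  137.8] yaw -0.71 xtilt 0.03 Z [ 0. -0. -1.] F [ 0.4 -0.6 -5.3] M [0.1  0.18 0.01] w 29.8 g 34.9
shift mm [-3.1  3.9 52.8] turn [ 0.   -0.03  0.09]
650 slope deg x,y [-0.78904552 -0.03494889] z-tcp -0.004589074001551868
920 ((625.9745483398438, -169.90452575683594), (85.65574645996094, 152.28640747070312), 88.93505859375)
```

View pics/over.png

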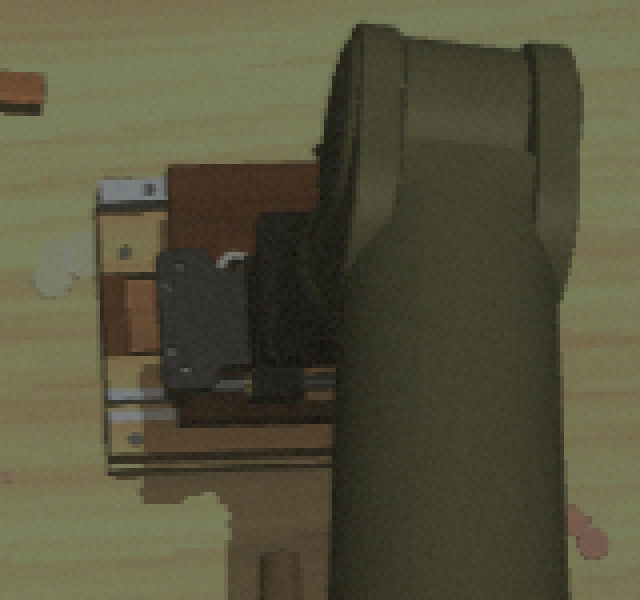

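The cover is held level over the jig (fitted slope under 1°) and yawed square to it. Its far edge is at crop row 165 and its +y edge at crop column 168, so I'll check those offsets against the TCP.

```bash
python3 - <<'E'
from h import *
s=r.observe()['eef_pos']
for u,v in [(180,165),(310,162),(168,200),(178,425),(330,425)]:
    print(np.round((ray('top',320+u/4-.5,150+v/4-.5,.1335)-s)*1000,1))
E
```

```text
[123.5  66.6  -4.3]
[121.8  -7.8  -4.3]
[102.9  74.8  -4.3]
[-28.4  78.   -4.3]
[-32.4  -6.5  -4.3]
```

Call:
apply_moves:
  plan:
    - [1,-0.003,0.004,0.02,0,0,0]
    - [1,-0.003,0.004,0.035,0,0,0]
    - [1,-0.003,0.004,0.045,0,0,0]
    - [1,-0.003,0.004,0.052,0,0,0]
    - [1,-0.003,0.004,0.055,0,0,0]
    - [1,-0.003,0.004,0.057,0,0,0]
    - [1,-0.003,0.004,0.059,0,0,0]
    - [1,-0.003,0.004,0.06,0,0,0]
    - [1,-0.003,0.004,0.06,0,0,0]

```text
time_s: 7.6
eef_pos: [0.5753, -0.2064, 0.0778]
ee_rot: [3.141, -0.023, 0.001]
ft_force: [-0.4, -0.7, -4.4]
width: 0.0297
gripper_force: 34.9
```

```bash
python3 - <<'E'
from h import *
st()
E
```

```text
t 7.6 pos [ 575.3 -206.4   77.8] yaw -0.83 xtilt 0.02 Z [ 0. -0. -1.] F [-0.4 -0.7 -4.4] M [ 0.04  0.24 -0.01] w 29.7 g 34.9
```

Almost touching. Baseline Fz with the cover hanging is about -5.3, so I'll step down in small increments.

Call:
apply_moves:
  plan:
    - [1,0,0,0.0007,0,0,0]
    - [1,0,0,0.0014,0,0,0]
    - [1,0,0,0.002,0,0,0]
    - [1,0,0,0.002,0,0,0]

```text
time_s: 8.0
eef_pos: [0.5754, -0.2064, 0.0764]
ee_rot: [3.141, -0.023, 0.001]
ft_force: [-1.4, 0.4, 1.7]
width: 0.0302
gripper_force: 34.9
```

```bash
python3 - <<'E'
from h import *
st()
E
```

```text
t 8.0 pos [ 575.4 -206.4   76.4] yaw -0.82 xtilt 0.03 Z [ 0.001 -0.001 -1.   ] F [-1.4  0.4  1.7] M [ 0.09  0.62 -0.06] w 30.2 g 34.9
```

Contact is at TCP z 76.4, which is the expected height for riding on the pin. Next, slide to the fence.

Call:
apply_moves:
  plan:
    - [1,0.0015,0,0,0,0,0]
    - [1,0.003,0,0,0,0,0]
    - [1,0.004,0,0,0,0,0]
    - [1,0.005,0,0,0,0,0]
    - [1,0.006,0,0,0,0,0]
    - [1,0.006,0,0,0,0,0]

```text
time_s: 8.6
eef_pos: [0.5805, -0.2069, 0.0761]
ee_rot: [3.141, -0.023, -0.002]
ft_force: [-5.5, 0.2, 5.8]
width: 0.0301
gripper_force: 35.0
```

```bash
python3 - <<'E'
from h import *
st()
E
```

```text
t 8.6 pos [ 580.5 -206.9   76.1] yaw -0.85 xtilt -0.08 Z [-0.001 -0.001 -1.   ] F [-5.5  0.2  5.8] M [-0.02  1.64 -0.05] w 30.1 g 35.0
```

Call:
apply_moves:
  plan:
    - [1,0.0007,0,-0.0003,0,0,0]
    - [1,0.0015,0,-0.0003,0,0,0]
    - [1,0.0015,0,-0.0003,0,0,0]

```text
time_s: 8.9
eef_pos: [0.5807, -0.207, 0.0762]
ee_rot: [3.141, -0.023, -0.007]
ft_force: [-8.3, 0.9, 7.9]
width: 0.0296
gripper_force: 35.0
```

```bash
python3 - <<'E'
from h import *
st()
E
```

```text
t 8.9 pos [ 580.7 -207.    76.2] yaw -0.85 xtilt -0.25 Z [-0.004 -0.001 -1.   ] F [-8.3  0.9  7.9] M [0.08 2.2  0.04] w 29.6 g 35.0
```

The fence is reached: x stopped at 580.7 mm, Fx -8 N, Mz ≈ 0. Next, slide along it towards the pin.

Call:
apply_moves:
  plan:
    - [1,-0.0005,0.002,0,0,0,0]
    - [1,-0.0006,0.004,0,0,0,0]
    - [1,-0.0006,0.006,0,0,0,0]
    - [1,-0.0006,0.008,0,0,0,0]
    - [1,-0.0006,0.01,0,0,0,0]
    - [1,-0.0006,0.012,0,0,0,0]
    - [1,-0.0006,0.0135,0,0,0,0]
    - [1,-0.0006,0.015,0,0,0,0]
    - [1,-0.0006,0.015,0,0,0,0]

```text
time_s: 9.8
eef_pos: [0.581, -0.2137, 0.0763]
ee_rot: [-3.133, 0.015, 0.007]
ft_force: [-7.1, 11.0, 9.0]
width: 0.0299
gripper_force: 35.0
```

```bash
python3 - <<'E'
from h import *
st()
E
```

```text
t 9.8 pos [ 581.  -213.7   76.3] yaw -0.54 xtilt -0.25 Z [-0.004  0.009 -1.   ] F [-7.1 11.   9. ] M [2.59 2.01 0.12] w 29.9 g 35.0
```

Friction is stalling the slide: 14 N down plus 7 N on the fence. I'll ease both loads and take back some of the stored lateral push.

Call:
apply_moves:
  plan:
    - [1,-0.0004,-0.004,-0.0004,0,0,0]
    - [1,-0.001,-0.004,-0.0008,0,0,0]
    - [1,-0.001,-0.004,-0.0008,0,0,0]

```text
time_s: 10.1
eef_pos: [0.5809, -0.2149, 0.0763]
ee_rot: [-3.139, 0.019, 0.001]
ft_force: [-2.9, 4.5, 0.3]
width: 0.0294
gripper_force: 35.0
```

```bash
python3 - <<'E'
from h import *
st()
E
```

```text
t 10.1 pos [ 580.9 -214.9   76.3] yaw -0.69 xtilt -0.04 Z [-0.001  0.003 -1.   ] F [-2.9  4.5  0.3] M [1.18 0.96 0.29] w 29.4 g 35.0
```

Call:
apply_moves:
  plan:
    - [1,0,0.001,0,0,0,0]
    - [1,0,0.002,0,0,0,0]
    - [1,0,0.003,0,0,0,0]
    - [1,0,0.004,0,0,0,0]
    - [1,0,0.005,0,0,0,0]
    - [1,0,0.006,0,0,0,0]
    - [1,0,0.007,0,0,0,0]
    - [1,0,0.007,0,0,0,0]

```text
time_s: 10.9
eef_pos: [0.5808, -0.2234, 0.0761]
ee_rot: [-3.14, 0.021, 0.001]
ft_force: [-2.0, 3.4, -0.8]
width: 0.0295
gripper_force: 35.0
```

```bash
python3 - <<'E'
from h import *
st()
E
```

```text
t 10.9 pos [ 580.8 -223.4   76.1] yaw -0.76 xtilt -0.03 Z [-0.     0.001 -1.   ] F [-2.   3.4 -0.8] M [0.76 0.71 0.32] w 29.5 g 35.0
```

Call:
apply_moves:
  plan:
    - [1,0,0.0005,0.0003,0,0,0]
    - [1,0,0.001,0.0004,0,0,0]
    - [1,0,0.0015,0.0004,0,0,0]
    - [1,0,0.002,0.0004,0,0,0]
    - [1,0,0.0025,0.0004,0,0,0]
    - [1,0,0.003,0.0004,0,0,0]
    - [1,0,0.003,0.0004,0,0,0]

```text
time_s: 11.6
eef_pos: [0.5805, -0.2277, 0.0761]
ee_rot: [3.141, -0.023, -0.0]
ft_force: [-1.0, -0.3, -5.0]
width: 0.0296
gripper_force: 35.0
```

```bash
python3 - <<'E'
from h import *
st()
E
```

```text
t 11.6 pos [ 580.5 -227.7   76.1] yaw -0.84 xtilt -0.02 Z [-0. -0. -1.] F [-1.  -0.3 -5. ] M [0.02 0.51 0.08] w 29.6 g 35.0
```

The load has vanished (Fz back to hanging weight), so the hole is over the pin. I'll lower it gently.

Call:
apply_moves:
  plan:
    - [1,0,0,0.001,0,0,0]
    - [1,0,0,0.002,0,0,0]
    - [1,0,0,0.003,0,0,0]
    - [1,0,0,0.004,0,0,0]
    - [1,0,0,0.004,0,0,0]

```text
time_s: 12.1
eef_pos: [0.5805, -0.2275, 0.072]
ee_rot: [3.141, -0.023, -0.001]
ft_force: [-3.5, -0.4, -3.8]
width: 0.0298
gripper_force: 35.0
```

```bash
python3 - <<'E'
from h import *
st()
E
```

```text
t 12.1 pos [ 580.5 -227.5   72. ] yaw -0.84 xtilt -0.03 Z [-0.001 -0.    -1.   ] F [-3.5 -0.4 -3.8] M [-0.01  0.81  0.13] w 29.8 g 35.0
```

Call:
apply_moves:
  plan:
    - [1,0,0,0.001,0,0,0]
    - [1,0,0,0.002,0,0,0]
    - [1,0,0,0.003,0,0,0]
    - [1,-0.0003,0,0.004,0,0,0]
    - [1,-0.0003,0,0.0045,0,0,0]
    - [1,-0.0003,0,0.0048,0,0,0]
    - [1,-0.0003,0,0.0048,0,0,0]

```text
time_s: 12.8
eef_pos: [0.5803, -0.2279, 0.0683]
ee_rot: [3.141, -0.024, -0.0]
ft_force: [-6.2, -0.5, 1.6]
width: 0.0296
gripper_force: 35.0
```

```bash
python3 - <<'E'
from h import *
st()
E
```

```text
t 12.8 pos [ 580.3 -227.9   68.3] yaw -0.86 xtilt -0.0 Z [-0.    -0.001 -1.   ] F [-6.2 -0.5  1.6] M [0.13 1.12 0.12] w 29.6 g 35.0
```

Call:
apply_moves:
  plan:
    - [1,-0.0005,0,0.0003,0,0,0]
    - [1,-0.001,0,0.0006,0,0,0]
    - [1,-0.001,0,0.001,0,0,0]
    - [1,-0.001,0,0.0013,0,0,0]
    - [1,-0.001,0,0.0013,0,0,0]

```text
time_s: 13.3
eef_pos: [0.5801, -0.2279, 0.0674]
ee_rot: [3.14, -0.023, 0.002]
ft_force: [-5.3, 0.5, 4.1]
width: 0.03
gripper_force: 35.0
```

```bash
python3 - <<'E'
from h import *
st()
E
```

```text
t 13.3 pos [ 580.1 -227.9   67.4] yaw -0.85 xtilt 0.09 Z [ 0.002 -0.001 -1.   ] F [-5.3  0.5  4.1] M [0.04 0.87 0.05] w 30.0 g 35.0
```

Call:
apply_moves:
  plan:
    - [1,-0.0003,0,0.0003,0,0,0]
    - [1,-0.0005,0,0.0006,0,0,0]
    - [1,-0.0005,0,0.0009,0,0,0]
    - [1,-0.0005,0,0.0009,0,0,0]

```text
time_s: 13.7
eef_pos: [0.5801, -0.2279, 0.0674]
ee_rot: [3.14, -0.023, 0.004]
ft_force: [-5.6, 0.3, 7.5]
width: 0.0296
gripper_force: 35.0
```

```bash
python3 - <<'E'
from h import *
st()
p,d=grab('scene')
cv2.imwrite('pics/seat.png',cv2.resize(p[190:390,190:400,::-1],(630,600),interpolation=3))
E
```

```text
t 13.7 pos [ 580.1 -227.9   67.4] yaw -0.85 xtilt 0.15 Z [ 0.003 -0.001 -1.   ] F [-5.6  0.3  7.5] M [0.18 1.04 0.07] w 29.6 g 35.0
```

View pics/seat.png

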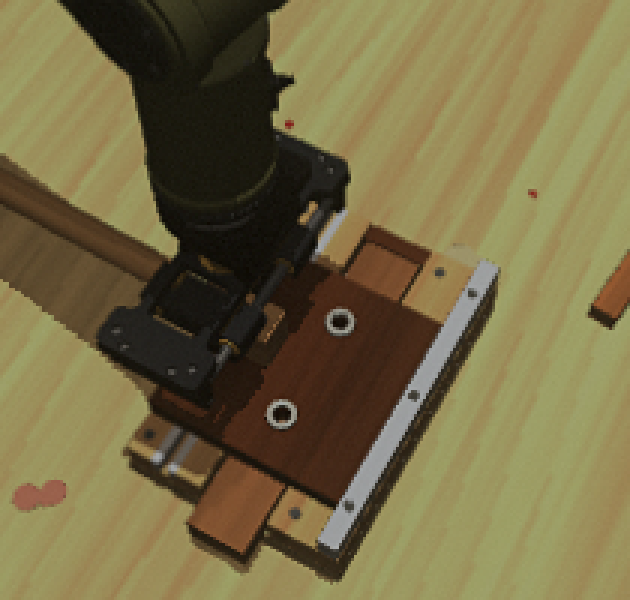

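The view shows the cover along the fence on both rails, grip over the track, with bushes at (340,322) and (282,413). I'll check flatness by depth against the rails.

```bash
python3 - <<'E'
from h import *
d=np.load('scene.npz')['d'];W=cloud('scene',d)
J=W-np.array([.5803+.045,-.2275,0]);a=np.radians(.85);x=J[...,0]*np.cos(a)-J[...,1]*np.sin(a);y=J[...,0]*np.sin(a)+J[...,1]*np.cos(a);z=W[...,2]
m=(x>-10e-3)&(x<.068)&(abs(y)<.07)&(abs(z-.063)<.02)&~((abs(x-.011)<.018)&(abs(abs(y)-.04)<.018))
for it in range(3):
    A=np.c_[x[m],y[m],np.ones(m.sum())];c=np.linalg.lstsq(A,z[m],rcond=None)[0]
    m&=abs(c[0]*x+c[1]*y+c[2]-z)<.006
print(m.sum(),'slope',np.degrees(c[:2]),'z',c[2])
n=(x>-.073)&(x<-.055)&(abs(y)<.07)&(abs(z-.063)<.012);print('near strip',n.sum(),np.median(z[n]))
f=(x>.04)&(x<.07)&(y<-.08)&(y>-.1)&(abs(z-.045)<.015);print('far rail',np.median(z[f]))
g=(x>-.07)&(x<-.02)&(y<-.085)&(y>-.1)&(abs(z-.045)<.015);print('near rail',np.median(z[g]))
E
```

```text
1782 slope [-0.18747319  0.30166139] z 0.06342886420630453
near strip 31 0.0630944627538211
far rail 0.04562733541215713
near rail 0.04436083732194991
```

Seated flat: plate top at 63 mm, slopes 0.3° or less. Next I'll bring the press up to about 15 N and ease the fence push.

Call:
apply_moves:
  plan:
    - [1,-0.0005,0,0.0004,0,0,0]
    - [1,-0.001,0,0.0008,0,0,0]
    - [1,-0.001,0,0.0012,0,0,0]
    - [1,-0.001,0,0.0014,0,0,0]
    - [1,-0.001,0,0.0014,0,0,0]
    - [1,-0.001,0,0.0014,0,0,0]

```text
time_s: 14.35
eef_pos: [0.5802, -0.2278, 0.0674]
ee_rot: [3.14, -0.023, 0.007]
ft_force: [-6.7, 0.2, 12.9]
width: 0.0297
gripper_force: 35.0
```

```bash
python3 - <<'E'
from h import *
st()
E
```

```text
t 14.35 pos [ 580.2 -227.8   67.4] yaw -0.84 xtilt 0.27 Z [ 0.005 -0.002 -1.   ] F [-6.7  0.2 12.9] M [0.35 1.19 0.04] w 29.7 g 35.0
```

Call:
apply_moves:
  plan:
    - [1,0,0,0.0002,0,0,0]
    - [1,0,0,0.0002,0,0,0]
    - [1,0,0,0.0002,0,0,0]
    - [1,0,0,0.0002,0,0,0]
    - [1,0,0,0.0002,0,0,0]

```text
time_s: 14.85
eef_pos: [0.5802, -0.2279, 0.0674]
ee_rot: [3.139, -0.023, 0.007]
ft_force: [-6.1, 0.9, 13.5]
width: 0.0297
gripper_force: 35.0
```

```bash
python3 - <<'E'
from h import *
st()
s=r.observe()
if 11<s['ft_force'][2]<17: print(r.sign_off())
E
```

```text
t 14.85 pos [ 580.2 -227.9   67.4] yaw -0.85 xtilt 0.27 Z [ 0.005 -0.002 -1.   ] F [-6.1  0.9 13.5] M [0.4  1.25 0.07] w 29.7 g 35.0
the job is handed in; nothing more can be done
None
```

The cover is on the stop pin, flat on both rails and against the fence with its grip over the track, and the arm is still gripping and pressing at about 13.5 N by the wrist reading; handed in at 14.85 s.

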